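Open the proof press and hold its tongue up

TASK

Open the small proof press: first turn the pressure dial back until its pointer reads zero at the raised index tab. Then pull the hitch latch's finger knob fully sideways, away from the coupler and against its spring, and lift the hinged tongue off its ball, until the coupler is about 8 cm above where it sat. Finish still gripping it, holding the tongue raised and still (do not let go or lower it), with the dial left at zero and the things standing around left where they are.

Things in the scene. Friction and masses are not known exactly. Their poses are not given: they have to be found in the camera images.
- press: the press, fixed, turned by its yaw: grey base plate 380 x 330 x 20. Origin on the table right under the ball; x runs from the ball along the tongue to the hinge, away from the robot; y left; z up. In its frame: base x -90..290, y -180..150; dial axis at (20, -120); hinge axis along y through (240, 0, 76); plywood bed 130 x 150 at (145, 0), top at z 40
- ball (a point): centre of the steel ball (32 dia, top at z 74, with a 28 dia flat collar under it on a thin 14 dia neck), 58 above the table, hidden under the coupler hood
- socket (a point): centre of the coupler's socket, on the tongue; at the start it coincides with ball; its height above ball tells how far the coupler is lifted
- tongue: hinged tongue: aluminium bar 30 wide x 20 high from the hinge towards the robot; at its free end a dark coupler hood 52 x 50 (top z 88) over the ball; a 120 x 140 plate under its middle. Origin in the hood, 18 above the ball centre, 240 from the hinge. Swings up to 0.9 rad, falls shut if let go; 0.73 kg, about 4 N to lift. Locked to the ball (4 mm play) while the latch is home
- latch_knob (a point): middle of the stem of the latch's black finger knob, at the height to grip: 52 to the left (+y of the press) of the ball, 112 above the table at the start. Upright stem 18 dia, free from z 91 to 128, under a round head 30 dia x 8 (top at z 136). Rides on the tongue
- latch (a joint): how far the latch is pulled sideways, m: 0 home (bolt under the ball), 0.018 its stop; slides along the press's +y, away from the coupler. Spring 5 N at home rising by 0.35 N per mm; bolt is clear of the ball from 0.008; springs back when released
- dial_grip (a point): on the dial's axis at grip height, 57 above the table; turns with the dial, its x axis along the pointer. Black bar grip 42 long (along the pointer) x 14 wide, z 34 to 70, on a disc 44 dia; a thin pointer at one end of the bar reaches 36 from the axis, over a white scale plate 88 dia
- dial (a joint): dial angle, rad, counter-clockwise from above: 0 when the pointer points along the press's +x (away from the robot) at the raised black index tab on the scale's rim; starts 0.55 to 1.3 (so turn it clockwise); ticks every 0.2 rad; stops at -1.7 and 1.7, none at zero; light friction, stays where it is left
- ink_jar: bystander: orange ink jar, 52 dia x 75 high, standing on the press base behind the dial; origin centre of its underside
- tape_roll: bystander: cardboard tape ring, 54 dia x 20 high, lying on the press base left of the pressing plate; origin centre of its underside
- bowl: bystander: blue plastic bowl, 140 dia x 60 high, on the table left of the press; origin centre of its underside
- beaker: bystander: clear cup, 68 dia x 90 high, on the table left of the press; origin centre of its underside
- jar_lid: bystander: white disc lid, 64 dia x 10 high, flat on the table left of the coupler; origin centre of its underside
- flask: bystander: steel flask with a neck and black cap, 68 dia x 200 high, on the table right of the dial, nearer the robot than the white can; origin centre of its underside
- tub: bystander: white can, 84 dia x 90 high, on the table right of the dial; origin centre of its underside

How it is judged:
On the way, in this order (a step that is already met when the one before it is completed fails the run):
1. the dial reads zero, the tongue still down and the latch home (value of joint dial between -0.12 and 0.12 rad and z of socket in the frame of press below 0.066 m and value of joint latch below 0.004 m), for 0.2 s.
2. the latch is pulled sideways clear of the ball, the tongue still down (value of joint latch above 0.009 m and z of socket in the frame of press below 0.068 m), for 0.1 s.
3. the tongue is lifted off the ball (z of socket in the frame of press above 0.113 m), for 0.2 s.
At the end, for the whole second after the job is handed in: the socket is held 55 to 120 mm above the ball by the fingers, which press on the tongue or its latch with over 2 N; the tongue is still (turning under 0.1 rad/s) and the dial within 0.12 rad of zero (value of joint dial between -0.12 and 0.12 rad and z of socket in the frame of press between 0.113 and 0.178 m and contact force between the fingers and tongue above 2 N and angular speed of tongue below 0.1 rad/s); the arm keeps its last pose, push and grip.
It fails at once if a bystander is shifted by more than 30 mm (distance of any of ink_jar, tape_roll, bowl, beaker, jar_lid, flask, tub from where it was at the start of the episode above 0.03 m).
It also fails if it takes over 48 s, if anything falls off the work surface, if the arm or the gripper's body presses on something with over 40 N, if the wrist force passes 120 N, or if a joint passes its speed limit or range.

ROBOT

A 6-joint arm with a two-finger parallel gripper is mounted at the origin on the work surface. World frame = base frame: x ahead of the robot, y to its left, z up, the work surface at z = 0. Lengths are in m, angles in rad, forces in N, time in s.
With the tool pointing down it reaches from about 0.4 to 0.925 m from the base axis. Payload 3.4 kg.
Tool frame: the origin (TCP) lies midway between the tips of the shut fingers; the grasp point (between the pads) lies 19 mm behind it; z points along the fingers, y is the line along which they close (so a half turn about z gives the same grasp; the last joint's range is limited). The gripper opens to 85 mm and grips with 20 to 120 N. Pads are 22 mm wide; open, the fingers measure 114 mm over their backs; the gripper's body (76 mm by 85 mm) begins 54 mm behind the grasp point. The pads swing forward as they close: fully open they stand 13 mm farther back than shut.
Start: joints at [-1.222, 0.307, 1.506, -0, 1.328, -0.073], TCP at [0.235, -0.525, 0.198] pointing down, gripper open.
Joint ranges: [-3.12, 3.12], [-1.05, 2.28], [0.14, 2.33], [-1.42, 4.57], [0.1, 2.73], [-2.68, 2.68]. Speed limits (rad/s): [2.57, 2.57, 3.14, 3.14, 3.14, 3.14].

INTERFACE

Orientations are given as a unit quaternion [x, y, z, w].
In Python, from rig import manip gives the robot as it stands.
- The arm moves only by the shell command python3 -m creep [OPENING], which reads ROWS from standard input. ROWS is one flat JSON list of numbers that holds 1 to 5 rows one after another, with no inner brackets; each row has 6 numbers: dx, dy, dz in cm, then a rotation vector rx, ry, rz in units of 0.05 rad; each row shifts and turns the commanded pose from where the row before left it, along the tool's axes as they then stand; what a row does not reach is not made up. A row lasts 1/12 s, in which the tool goes at most 0.0417 m and 0.125 rad, less where a joint would pass 70% of its speed; a pose out of reach is approached as far as the arm can. OPENING is the finger opening in m, set as the command begins (- or left out keeps the last). The fingers move at their own pace and stop on an object; the grip force is fixed at half the most. Time passes only in rows, so rows that do not move let the fingers close. It prints the time, the measured TCP pose, the force, the opening and the grip force at its end. Input that does not fit is refused with a message, and nothing moves.
- manip.state(): the state, without advancing time (a new reading comes with each control period).
- manip.read_camera(name): name is "scene" or "top" or "wrist"; returns a dict with "image" (384x512x3 uint8, red, green, blue), "depth" (384x512 float32, m along the optical axis (not along the pixel's ray), 0 where there is no reading), "K" (3x3 intrinsics, pixels), "T" (4x4, takes a point from camera to world coordinates). Camera axes: x right, y up, looking along -z (the intrinsics and any distortion apply to the point x, -y, -z); pixel columns grow to the right and rows downward; lengths in m; the calibration is good to about 2 mm. A picture is of the moment at which its call begins.
- manip.close_job(): hands the job in; it is judged then, once.
The state is a dict: "clock": time; "joint_pos": joint angles; "dq": joint speeds; "joint_efforts": joint torques, N m; "eef_pos": TCP position; "eef_rot": TCP orientation; "force": force on the tool from outside, world axes, zero at the start; "ft_torque": the same for the moment, N m; "opening": finger opening in m; "gripper_force": force on a finger pad.
Only numpy, scipy, OpenCV 4.12 (cv2) and the standard library are available. Lean on these libraries where they do the work, as an engineer would, in place of code of your own. Each camera call takes 0.05 s, during which the arm holds its last target. There are 200 camera calls.

## Working session

There is one attempt and no reset: what is moved stays moved. The work goes in short steps, Python scripts to look and compute and a shell command to move; the robot and the scene stay as the last step left them, time stands still between calls to the robot, and variables do not carry over. Pictures are saved under pics/ and viewed, at most 10 in all, crops included, and the job is handed in when it is done.

```bash
ls; mkdir -p pics; cat > h.py <<'E'
import numpy as np, cv2
from rig import manip
def shot(n,f):
    c=manip.read_camera(n); np.savez(f'{f}.npz',**c); cv2.imwrite(f'pics/{f}.png',c['image'][:,:,::-1]); return c
def load(f): return dict(np.load(f'{f}.npz'))
def world(c):
    d=c['depth'];K=c['K'];v,u=np.mgrid[:d.shape[0],:d.shape[1]]
    P=np.stack([(u-K[0,2])/K[0,0]*d,-(v-K[1,2])/K[1,1]*d,-d],-1)
    return P@c['T'][:3,:3].T+c['T'][:3,3]
E
python3 - <<'E'
from h import *
print(manip.state())
for n in('top','scene'):
    c=shot(n,n+'0'); print(n,c['K'],c['T'])
E
```

```text
pics
{'clock': 0.0, 'joint_pos': array([-1.22252714e+00,  3.07583237e-01,  1.50765253e+00, -3.87831770e-05,
        1.32839371e+00, -7.34832021e-02]), 'dq': array([-0.00145561, -0.00096963,  0.00055503,  0.00110365,  0.00147679,
       -0.00046103]), 'joint_efforts': array([-2.81112814e-03, -4.57554173e+01, -2.51917595e+01, -5.31325131e-04,
        1.32957398e-02, -6.60085746e-06]), 'eef_pos': array([ 0.2350969 , -0.52391744,  0.19698311]), 'eef_rot': array([ 9.77846402e-01,  2.09321226e-01, -1.58125586e-04, -1.00623847e-03]), 'force': array([-0.75680486,  0.71951383, -0.62728764]), 'ft_torque': array([ 0.00291038, -0.01378013, -0.03382087]), 'gripper_force': 0.0, 'opening': 0.0853593541307963}
top [[379.05405607   0.         256.07001816]
 [  0.         379.05405607 185.70827294]
 [  0.           0.           1.        ]] [[-0.02288815  0.99690209 -0.07524868  0.49432308]
 [-0.9995635  -0.02422563 -0.01690956  0.07680496]
 [-0.01868012  0.07482881  0.99702142  1.31072652]
 [ 0.          0.          0.          1.        ]]
scene [[466.50555105   0.         251.44535466]
 [  0.         466.50555105 198.19668884]
 [  0.           0.           1.        ]] [[ 0.69005213 -0.39442689  0.60684058  1.30854547]
 [ 0.72354863  0.39619395 -0.56525014 -0.58060745]
 [-0.01747671  0.82913074  0.55878152  0.74888915]
 [ 0.          0.          0.          1.        ]]
```

View pics/top0.png

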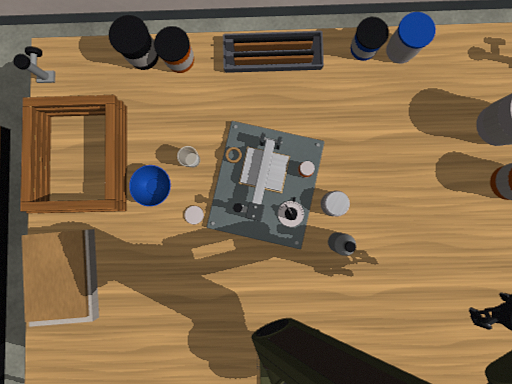

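View pics/scene0.png

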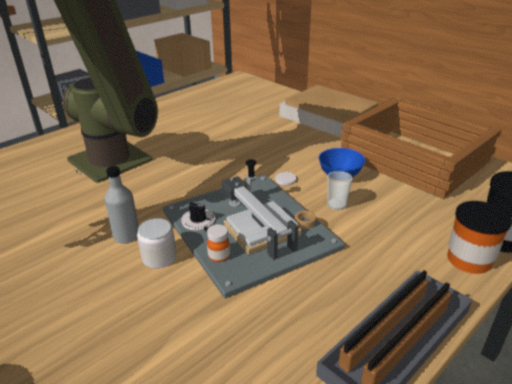

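The top view shows the plate with corners at about (233,122), (325,140), (301,247) and (207,228). The dial is near (291,213), the knob near (238,208), the flask at (345,244) and the can at (335,203). Next I fit the press pose.

```bash
python3 - <<'E'
from h import *
c=load('top0');W=world(c)
u,v=np.meshgrid(np.arange(512),np.arange(384))
m=(abs(W[...,2]-.02)<.006)&(u>195)&(u<335)&(v>110)&(v<258)
m=cv2.morphologyEx(m.astype(np.uint8),cv2.MORPH_OPEN,np.ones((3,3)))
n,l,s,_=cv2.connectedComponentsWithStats(m);k=1+s[1:,4].argmax()
p=W[l==k][:,:2].astype(np.float32)
r=cv2.minAreaRect(p*1000);print(r, np.median(W[l==k][:,2]))
# yaw candidates
(cx,cy),(w,h),a=r
a=np.radians(a)
if w<h: a+=np.pi/2
while abs(a)>np.pi/2: a-=np.sign(a)*np.pi
R=np.array([[np.cos(a),-np.sin(a)],[np.sin(a),np.cos(a)]])
o=np.array([cx,cy])/1000-R@[.1,-.015]
print('yaw',a,'origin',o)
T=c['T'];K=c['K']
def pix(x,y,z):
    q=T[:3,:3].T@(np.r_[o+R@[x,y],z]-T[:3,3]);return K[0,0]*q[0]/-q[2]+K[0,2],-K[1,1]*q[1]/-q[2]*1+K[1,2]
for n,q in dict(dial=(.02,-.12,.07),knob=(0,.052,.136),hinge=(.24,0,.076),hood=(0,0,.088),tab=(.066,-.12,.03)).items():print(n,pix(*q),o+R@q[:2])
# point clusters by heights
L=(W-np.r_[o,0]);L=np.dstack([L[...,:2]@R,W[...,2]])
for n,(x,y,r0,z0,z1) in dict(dial=(.02,-.12,.05,.06,.08),knob=(0,.052,.04,.12,.15),hood=(0,0,.04,.08,.095)).items():
    mm=(np.hypot(L[...,0]-x,L[...,1]-y)<r0)&(L[...,2]>z0)&(L[...,2]<z1);print(n,mm.sum(),L[mm].mean(0),L[mm].min(0),L[mm].max(0))
for n,(uu,vv) in dict(flask=(347,246),can=(335,203),inkjar=(306,168),bowl=(150,185),lid=(194,214)).items():print(n,W[vv,uu],L[vv,uu])
cv2.imwrite('pics/crop0.png',cv2.resize(c['image'][185:255,195:315,::-1],None,fx=6,fy=6,interpolation=cv2.INTER_CUBIC))
E
```

```text
((598.7368774414062, 65.476318359375), (330.1689147949219, 380.2171325683594), 75.88741302490234) 0.020444417107324586
yaw -0.24631110868952089 origin [0.50541245 0.1044064 ]
dial (np.float64(291.8914915237999), np.float64(213.12038253567886)) [ 0.49554945 -0.01684838]
knob (np.float64(237.80124245449895), np.float64(207.04380968454893)) [0.51809151 0.15483696]
hinge (np.float64(270.75640605370336), np.float64(139.74184721764416)) [0.73816888 0.04588767]
hood (np.float64(254.5162231413153), np.float64(210.90081954551474)) [0.50541245 0.1044064 ]
tab (np.float64(293.92794752665236), np.float64(199.81952729148864)) [ 0.5401611  -0.02806447]
dial 57 [ 0.01958473 -0.11971859  0.06957252] [ 0.00215255 -0.13673342  0.06194505] [ 0.0381847  -0.10454173  0.07539759]
knob 70 [6.84039196e-05 5.14736397e-02 1.36722786e-01] [-0.01381693  0.03776203  0.13095059] [0.01370605 0.06507724 0.14180027]
hood 298 [ 0.00356555 -0.00067569  0.08792723] [-0.02698926 -0.02677743  0.08061471] [0.03970767 0.03895346 0.09418942]
flask [ 0.39670487 -0.16394318  0.19678086] [-0.03999546 -0.28675634  0.19678086]
can [ 0.52467208 -0.15394238  0.09180535] [ 0.08167103 -0.24585538  0.09180535]
inkjar [ 0.639372   -0.06468043  0.09473887] [ 0.17114456 -0.13132044  0.09473887]
bowl [0.6044909  0.46801676 0.00261572] [0.0074297  0.37679415 0.00261572]
lid [0.5002956  0.31413298 0.01014625] [-0.05609964  0.20214907  0.01014625]
```

View pics/crop0.png

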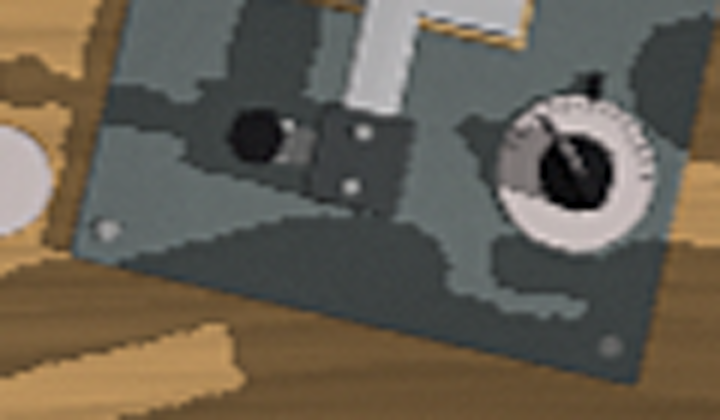

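The press fit checks out: size 330x380, with the dial and knob within 1 mm of where they should be. The pointer tip is at about (540,118) in the crop and the axis at (576,172), so the dial reads about 0.85. I'll refine the bar angle, lift clear of the 0.2 m flask, and go over the dial.

The rows are not in the units I measure in: shifts go in cm and turns go in units of 0.05 rad. I convert before sending: -0.035 m is -3.5.

```bash
echo '[0,0,-3.5,0,0,0,0,0,-3.5,0,0,0,0,0,-3.5,0,0,0]' | python3 -m creep 0.05
for i in 1; do
echo '[3,-2.4,0,0,0,0,3,-2.4,0,0,0,0,3,-2.4,0,0,0,0,3,-2.4,0,0,0,0,3,-2.4,0,0,0,0]' | python3 -m creep
echo '[3,-2.4,0,0,0,-0.8,3,-2.4,0,0,0,-0.8,3,-2.4,0,0,0,-0.8,3,-2.4,0,0,0,-0.8,3,-2.4,0,0,0,-0.4]' | python3 -m creep
echo '[3,-2.4,0,0,0,0,3,-2.4,0,0,0,0,3,-2.4,0,0,0,0,3,-2.4,0,0,0,0,0,0,0,0,0,0]' | python3 -m creep
done
cat >> h.py <<'E'
yaw=-0.2463; o=np.array([.5054,.1044]); R=np.array([[np.cos(yaw),-np.sin(yaw)],[np.sin(yaw),np.cos(yaw)]])
from scipy.spatial.transform import Rotation as Ro
def goto(p,zang):
    """report the tool-frame shift to put TCP at world p, and turn so that tool x is at world angle zang, pointing down"""
    s=manip.state(); M=Ro.from_quat(s['eef_rot']).as_matrix()
    G=np.array([[np.cos(zang),np.sin(zang),0],[np.sin(zang),-np.cos(zang),0],[0,0,-1]])
    print('t',round(s['clock'],2),'tcp',s['eef_pos'].round(4),'shift',(M.T@(np.array(p)-s['eef_pos'])).round(4),'rotvec',Ro.from_matrix(M.T@G).as_rotvec().round(4),'q',s['joint_pos'].round(2),'F',s['force'].round(1))
E
python3 - <<'E'
from h import *
c=load('top0');W=world(c)
L=np.dstack([(W[...,:2]-o)@R,W[...,2]])
mm=(np.hypot(L[...,0]-.02,L[...,1]+.12)<.03)&(L[...,2]>.055)
p=L[mm][:,:2];e,V=np.linalg.eigh(np.cov(p.T));v=V[:,1];print(len(p),np.arctan2(v[1],v[0]),np.sqrt(e))
goto([.4955,-.0168,.25],.60)
w=shot('wrist','w1')
E
```

```text
clock: 0.35
eef_pos: [0.235, -0.5236, 0.3028]
eef_rot: [0.978, 0.209, -0.0, -0.002]
force: [0.6, 0.1, 0.2]
opening: 0.0516
gripper_force: 0.0
clock: 0.77
eef_pos: [0.3233, -0.3519, 0.3025]
eef_rot: [0.978, 0.209, -0.0, -0.0]
force: [0.3, -0.3, 0.4]
opening: 0.0497
gripper_force: 0.0
clock: 1.18
eef_pos: [0.397, -0.1748, 0.3026]
eef_rot: [0.955, 0.297, -0.0, -0.0]
force: [0.5, -0.3, 0.7]
opening: 0.0503
gripper_force: 0.0
clock: 1.6
eef_pos: [0.4424, -0.0231, 0.3026]
eef_rot: [0.954, 0.3, 0.001, -0.002]
force: [-0.6, -0.2, 0.2]
opening: 0.0499
gripper_force: 0.0
58 -2.4043420814417287 [0.0041485  0.01225654]
t 1.6 tcp [ 0.4424 -0.0231  0.3026] shift [0.047  0.0254 0.0527] rotvec [-0.0033 -0.0029  0.0091] q [-0.15  0.05  1.58  0.    1.52  0.81] F [-0.6 -0.2  0.2]
```

View pics/w1.png

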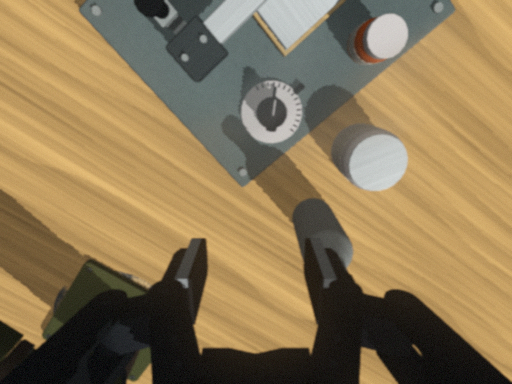

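The wrist view shows the dial at (271,112) with its pointer almost straight up, tip near (275,85), the tab at (299,87), and the bar nearly parallel to the finger pads. I'll align and descend; the pads will square up on the bar.

Scaled: 0.04 m is 4, 0.024 m is 2.4, 0.05 rad is 1.

```bash
echo '[2.4,1.3,0,0,0,0,2.3,1.24,0,0,0,1,0,0,4,0,0,0,0,0,4,0,0,0,0,0,4,0,0,0]' | python3 -m creep
echo '[0,0,4,0,0,0,0,0,3,0,0,0,0,0,0,0,0,0]' | python3 -m creep
python3 - <<'E'
from h import *
goto([.4955,-.0168,.04],.55)
E
```

```text
clock: 2.07
eef_pos: [0.4951, -0.0253, 0.182]
eef_rot: [0.962, 0.272, 0.001, 0.001]
force: [0.5, 0.1, -0.7]
opening: 0.05
gripper_force: 0.0
clock: 2.32
eef_pos: [0.4883, -0.0246, 0.107]
eef_rot: [0.962, 0.272, -0.006, -0.002]
force: [-0.5, 0.7, -0.5]
opening: 0.05
gripper_force: 0.0
t 2.32 tcp [ 0.4883 -0.0246  0.107 ] shift [ 0.011  -0.0023  0.0669] rotvec [-0.0083  0.011   0.0004] q [-0.14  0.29  1.8  -0.    1.07  0.88] F [-0.5  0.7 -0.5]
```

Scaled: 0.02 m is 2, 0.011 m is 1.1, 0.01 rad is 0.2.

```bash
echo '[1.1,-0.23,2,0,0.2,0,0,0,2,0,0,0,0,0,0,0,0,0,0,0,0,0,0,0]' | python3 -m creep
python3 - <<'E'
from h import *
goto([.4955,-.0168,.04],.55)
E
```

```text
clock: 2.65
eef_pos: [0.5027, -0.0169, 0.0736]
eef_rot: [0.962, 0.272, 0.004, -0.001]
force: [0.4, -0.8, 0.1]
opening: 0.0501
gripper_force: 0.0
t 2.65 tcp [ 0.5027 -0.0169  0.0736] shift [-0.0064 -0.0038  0.0335] rotvec [-0.0004 -0.009   0.0011] q [-0.12  0.34  1.83  0.01  0.97  0.89] F [ 0.4 -0.8  0.1]
```

```bash
echo '[-0.6,-0.38,1,0,-0.18,0,0,0,0,0,0,0,0,0,0,0,0,0]' | python3 -m creep
python3 - <<'E'
from h import *
goto([.4955,-.0168,.04],.55)
c=shot('wrist','w2')
E
```

```text
clock: 2.9
eef_pos: [0.4954, -0.0161, 0.0635]
eef_rot: [0.962, 0.272, 0.001, -0.0]
force: [0.2, 0.1, 0.2]
opening: 0.0499
gripper_force: 0.0
t 2.9 tcp [ 0.4954 -0.0161  0.0635] shift [-0.0003  0.0007  0.0235] rotvec [ 0.0003 -0.001   0.0018] q [-0.12  0.35  1.85  0.    0.95  0.9 ] F [0.2 0.1 0.2]
```

View pics/w2.png

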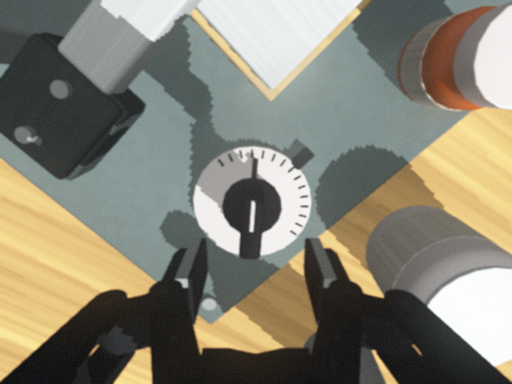

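The bar runs vertically from (254,155) to (250,257), centred between the pads. I'll descend and grip.

Scaled: 0.012 m is 1.2, 0.0115 m is 1.15.

```bash
echo '[0,0,1.2,0,0,0,0,0,1.15,0,0,0,0,0,0,0,0,0,0,0,0,0,0,0]' | python3 -m creep
echo '[0,0,0,0,0,0,0,0,0,0,0,0,0,0,0,0,0,0,0,0,0,0,0,0,0,0,0,0,0,0]' | python3 -m creep 0
python3 - <<'E'
from h import *
goto([.4955,-.0168,.04],yaw)
E
```

```text
clock: 3.28
eef_pos: [0.4956, -0.0159, 0.0396]
eef_rot: [0.962, 0.272, 0.0, -0.0]
force: [-0.6, 0.5, 0.1]
opening: 0.0503
gripper_force: 0.0
clock: 3.7
eef_pos: [0.4961, -0.016, 0.0397]
eef_rot: [0.962, 0.272, 0.001, -0.0]
force: [0.2, 0.2, -1.1]
opening: -0.0002
gripper_force: 0.0
t 3.7 tcp [ 0.4961 -0.016   0.0397] shift [-0.0009  0.0004 -0.0003] rotvec [-2.000e-04 -1.600e-03  7.981e-01] q [-0.12  0.38  1.87  0.    0.88  0.9 ] F [ 0.2  0.2 -1.1]
```

```bash
python3 - <<'E'
from h import *
c=shot('wrist','w3'); print(manip.state()['gripper_force'])
t=shot('scene','s3'); cv2.imwrite('pics/s3.png',cv2.resize(t['image'][140:270,120:320,::-1],None,fx=3.9,fy=3.9,interpolation=cv2.INTER_CUBIC))
a=c['image'][:,:,::-1];b=cv2.resize(t['image'][140:280,130:317,::-1],(512,384));cv2.imwrite('pics/j3.png',cv2.resize(np.hstack([a,b]),(800,300)))
E
```

```text
0.0
```

View pics/j3.png

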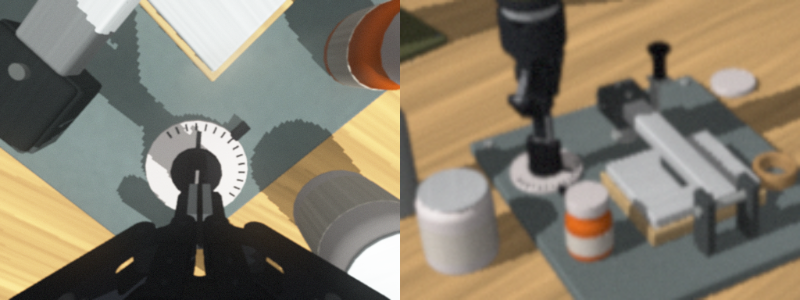

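```bash
python3 - <<'E'
from h import *
for f in('w3','s3'):
    c=load(f);W=world(c);L=np.dstack([(W[...,:2]-o)@R-[.02,-.12],W[...,2]])
    th=.55-yaw;Q=np.array([[np.cos(th),-np.sin(th)],[np.sin(th),np.cos(th)]])
    B=np.dstack([L[...,:2]@Q,L[...,2]])  # bar frame x along bar
    m=(abs(B[...,0])<.05)&(abs(B[...,1])<.05)&(B[...,2]>.03)&(B[...,2]<.14)&(c['depth']>0)
    print(f,m.sum())
    for z in np.arange(.03,.14,.01):
        q=B[m&(B[...,2]>=z)&(B[...,2]<z+.01)]
        if len(q):print(round(z,2),len(q),q[:,:2].min(0).round(3),q[:,:2].max(0).round(3),np.median(q[:,:2],0).round(3))
E
```

```text
w3 17327
0.03 1905 [-0.019 -0.037] [0.038 0.026] [0.003 0.004]
0.04 137 [ 0.015 -0.004] [0.019 0.01 ] [0.018 0.003]
0.05 152 [ 0.015 -0.004] [0.019 0.01 ] [0.018 0.003]
0.06 388 [ 0.001 -0.004] [0.019 0.011] [0.017 0.004]
0.07 388 [ 0.002 -0.006] [0.018 0.013] [0.012 0.003]
0.08 544 [ 0.006 -0.012] [0.012 0.015] [0.011 0.002]
0.09 682 [ 0.006 -0.012] [0.012 0.015] [0.008 0.002]
0.1 671 [-0.01  -0.012] [0.013 0.015] [0.011 0.001]
0.11 1466 [-0.012 -0.028] [0.016 0.033] [0.011 0.002]
0.12 4801 [-0.013 -0.036] [0.015 0.04 ] [0.012 0.004]
0.13 6193 [-0.011 -0.045] [0.018 0.048] [ 0.011 -0.001]
s3 492
0.03 95 [-0.021 -0.019] [0.031 0.015] [ 0.003 -0.005]
0.04 52 [-0.022 -0.007] [0.021 0.009] [ 0.002 -0.002]
0.05 54 [-0.021 -0.007] [0.021 0.009] [ 0.004 -0.002]
0.06 58 [-0.021 -0.005] [0.021 0.008] [ 0.003 -0.002]
0.07 29 [-0.019 -0.009] [0.016 0.008] [ 0.005 -0.001]
0.08 28 [-0.006 -0.015] [0.013 0.008] [ 0.008 -0.007]
0.09 33 [-0.005 -0.015] [0.013 0.01 ] [ 0.007 -0.01 ]
0.1 30 [-0.008 -0.014] [0.013 0.007] [ 0.008 -0.009]
0.11 14 [-0.006 -0.028] [0.015 0.008] [ 0.013 -0.005]
0.12 57 [-0.01  -0.034] [0.016 0.035] [ 0.012 -0.01 ]
0.13 42 [-0.009 -0.044] [0.016 0.046] [ 0.012 -0.015]
```

Depth shows the shut fingers (27 mm over their backs) standing above the bar top (z≥0.07), although the reported TCP is z 0.040. I'll raise and check the real tip height.

Scaled: -0.04 m is -4.

```bash
echo '[0,0,-4,0,0,0,0,0,-4,0,0,0,0,0,0,0,0,0,0,0,0,0,0,0]' | python3 -m creep
python3 - <<'E'
from h import *
s=manip.state();p=s['eef_pos'];M=Ro.from_quat(s['eef_rot']).as_matrix();print(p,s['opening'])
for n in('scene','wrist'):
    c=shot(n,n+'4');W=world(c);L=(W-p)@M
    print('camera in tool', M.T@(c['T'][:3,3]-p))
    m=(abs(L[...,0])<.04)&(abs(L[...,1])<.06)&(L[...,2]>-.12)&(L[...,2]<.06)&(c['depth']>0)
    for z in np.arange(-.1,.06,.01):
        q=L[m&(L[...,2]>=z)&(L[...,2]<z+.01)]
        if len(q):print(n,round(z,2),len(q),q[:,:2].min(0).round(3),q[:,:2].max(0).round(3))
c=load('scene4');cv2.imwrite('pics/s4.png',cv2.resize(c['image'][130:270,130:317,::-1],(748,560),interpolation=cv2.INTER_CUBIC))
E
```

```text
clock: 4.13
eef_pos: [0.4982, -0.0162, 0.1219]
eef_rot: [0.962, 0.272, 0.003, 0.001]
force: [-0.5, 1.0, -0.3]
opening: 0.0002
gripper_force: 0.0
[ 0.49815965 -0.01624548  0.12189385] 0.00021411303594393366
camera in tool [ 0.39797823  0.90786119 -0.62109106]
scene -0.1 51 [-0.012 -0.044] [0.017 0.045]
scene -0.09 73 [-0.011 -0.041] [0.016 0.037]
scene -0.08 19 [ 0.008 -0.011] [0.015 0.027]
scene -0.07 36 [-0.006 -0.005] [0.013 0.015]
scene -0.06 35 [-0.006 -0.008] [0.013 0.014]
scene -0.05 36 [-0.011 -0.011] [0.013 0.014]
scene -0.04 15 [-0.008 -0.005] [0.012 0.008]
scene 0.04 3 [-0.019 -0.002] [0.01  0.004]
scene 0.05 83 [-0.023 -0.016] [0.018 0.005]
camera in tool [ 0.08122731 -0.00201936 -0.1745829 ]
wrist -0.1 5435 [-0.012 -0.05 ] [0.016 0.045]
wrist -0.09 5906 [-0.014 -0.042] [0.013 0.038]
wrist -0.08 1595 [-0.014 -0.034] [0.013 0.029]
wrist -0.07 911 [-0.013 -0.016] [0.01  0.011]
wrist -0.06 689 [ 0.004 -0.016] [0.01  0.011]
wrist -0.05 579 [ 0.004 -0.016] [0.01  0.012]
wrist -0.04 127 [ 0.005 -0.014] [0.01  0.009]
wrist 0.04 22 [-0.023 -0.01 ] [ 0.014 -0.003]
wrist 0.05 866 [-0.026 -0.013] [0.016 0.003]
```

View pics/s4.png

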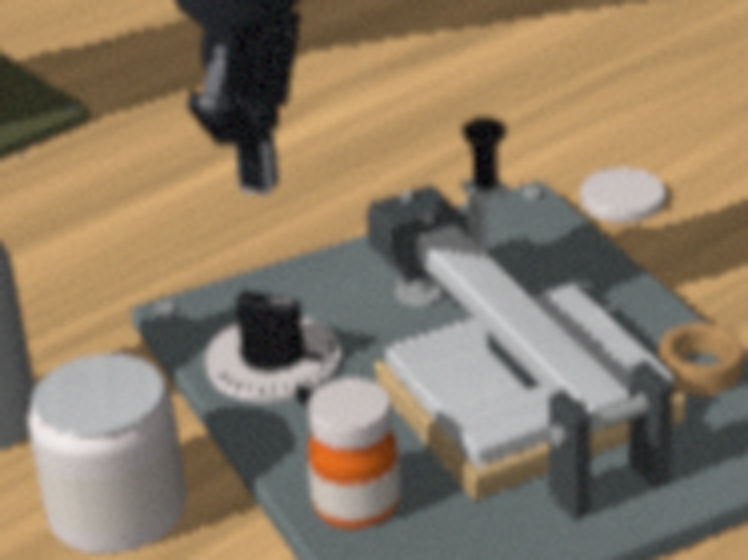

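The picture shows the shut tips (near (257,190)) well above the bar (near (270,325)). Both cameras put the real tips about 33 mm short of the reported TCP along tool z, with no lateral error, so I'll apply that offset from here on.

```bash
cat >> h.py <<'E'
OFF=.033
def tip(p,zang): goto([p[0],p[1],p[2]-OFF],zang)
E
echo '[0,0,0,0,0,0,0,0,0,0,0,0,0,0,0,0,0,0,0,0,0,0,0,0,0,0,0,0,0,0]' | python3 -m creep 0.05
echo '[-0.1,0,3,0,0,0,0,0,3,0,0,0,0,0,3,0,0,0,0,0,0,0,0,0,0,0,0,0,0,0]' | python3 -m creep
python3 - <<'E'
from h import *
tip([.4955,-.0168,.042],.55)
E
```

```text
clock: 4.65
eef_pos: [0.4954, -0.0159, 0.1187]
eef_rot: [0.962, 0.272, -0.0, -0.0]
force: [0.6, 0.1, -0.2]
opening: 0.0499
gripper_force: 0.0
clock: 5.07
eef_pos: [0.4933, -0.0163, 0.0281]
eef_rot: [0.962, 0.272, -0.002, -0.001]
force: [-0.2, 0.6, -0.2]
opening: 0.0502
gripper_force: 0.0
t 5.07 tcp [ 0.4933 -0.0163  0.0281] shift [0.0017 0.0017 0.0191] rotvec [-0.0029  0.0027  0.0017] q [-0.12  0.4   1.89  0.    0.86  0.9 ] F [-0.2  0.6 -0.2]
```

```bash
echo '[0.12,0.1,1,0,0,0,0,0,0.9,0,0,0,0,0,0,0,0,0,0,0,0,0,0,0]' | python3 -m creep
echo '[0,0,0,0,0,0,0,0,0,0,0,0,0,0,0,0,0,0,0,0,0,0,0,0,0,0,0,0,0,0]' | python3 -m creep 0
python3 - <<'E'
from h import *
tip([.4955,-.0168,.042],yaw)
E
```

```text
clock: 5.4
eef_pos: [0.4967, -0.0167, 0.0106]
eef_rot: [0.962, 0.272, 0.001, -0.0]
force: [-0.2, 0.1, -0.8]
opening: 0.0502
gripper_force: 0.0
clock: 5.82
eef_pos: [0.4944, -0.0138, 0.0111]
eef_rot: [0.962, 0.271, -0.0, -0.003]
force: [-4.3, 10.3, 8.2]
opening: 0.013
gripper_force: 59.2
t 5.82 tcp [ 0.4944 -0.0138  0.0111] shift [-0.0006  0.0031  0.0021] rotvec [-0.0054  0.0013  0.7959] q [-0.12  0.42  1.9   0.01  0.82  0.9 ] F [-4.3 10.3  8.2]
```

The bar is gripped: 13 mm opening, 59 N. I'll take out the ~3 mm side load and turn clockwise (tool +z) by 0.80.

Scaled: -0.0025 m is -0.25, -0.001 m is -0.1, 0.1 rad is 2.

```bash
echo '[0,-0.25,-0.1,0,0,2,0,0,0,0,0,2,0,0,0,0,0,2,0,0,0,0,0,2,0,0,0,0,0,2]' | python3 -m creep
echo '[0,0,0,0,0,2,0,0,0,0,0,2,0,0,0,0,0,2,0,0,0,0,0,0,0,0,0,0,0,0]' | python3 -m creep
python3 - <<'E'
from h import *
tip([.4955,-.0168,.042],yaw)
E
```

```text
clock: 6.23
eef_pos: [0.4947, -0.0148, 0.0112]
eef_rot: [1.0, 0.024, 0.0, 0.0]
force: [-1.0, -2.2, -4.8]
opening: 0.0134
gripper_force: 60.4
clock: 6.65
eef_pos: [0.4946, -0.0155, 0.0112]
eef_rot: [0.993, -0.122, -0.0, 0.001]
force: [-0.7, -4.7, -4.0]
opening: 0.0128
gripper_force: 60.4
t 6.65 tcp [ 0.4946 -0.0155  0.0112] shift [0.0012 0.001  0.0022] rotvec [ 0.001  -0.      0.0017] q [-0.12  0.42  1.91 -0.    0.81  1.7 ] F [-0.7 -4.7 -4. ]
```

Scaled: -0.035 m is -3.5.

```bash
echo '[0,0,0,0,0,0,0,0,0,0,0,0,0,0,0,0,0,0,0,0,0,0,0,0]' | python3 -m creep 0.045
echo '[0,0,-3.5,0,0,0,0,0,-3.5,0,0,0,0,0,-3.5,0,0,0,0,0,-3.5,0,0,0,0,0,0,0,0,0]' | python3 -m creep
python3 - <<'E'
from h import *
k=o+R@[0,.052]
tip([*k,.17],yaw)
c=shot('wrist','w5');t=shot('top','t5')
W=world(c);L=np.dstack([(W[...,:2]-o)@R,W[...,2]])
mm=(np.hypot(L[...,0]-.02,L[...,1]+.12)<.03)&(L[...,2]>.05)&(L[...,2]<.08)
p=L[mm][:,:2];e,V=np.linalg.eigh(np.cov(p.T));v=V[:,1];print(len(p),p.mean(0),np.arctan(v[1]/v[0]),np.sqrt(e))
cv2.imwrite('pics/j5.png',cv2.resize(np.hstack([c['image'],cv2.resize(t['image'][175:265,195:315],(512,384))])[:,:,::-1],(800,300)))
E
```

```text
clock: 6.98
eef_pos: [0.4957, -0.0143, 0.0117]
eef_rot: [0.992, -0.123, 0.001, -0.001]
force: [0.6, -0.0, 1.1]
opening: 0.0449
gripper_force: 0.0
clock: 7.4
eef_pos: [0.5005, -0.0149, 0.1584]
eef_rot: [0.992, -0.123, 0.007, -0.001]
force: [0.7, -0.5, 0.0]
opening: 0.0448
gripper_force: 0.0
t 7.4 tcp [ 0.5005 -0.0149  0.1584] shift [-0.0248 -0.1688  0.0215] rotvec [-0.0029 -0.0145 -0.001 ] q [-0.11  0.23  1.73  0.    1.17  1.7 ] F [ 0.7 -0.5  0. ]
702 [ 0.01784123 -0.11875473] 0.0009583783593177676 [0.00389938 0.01260292]
```

View pics/j5.png

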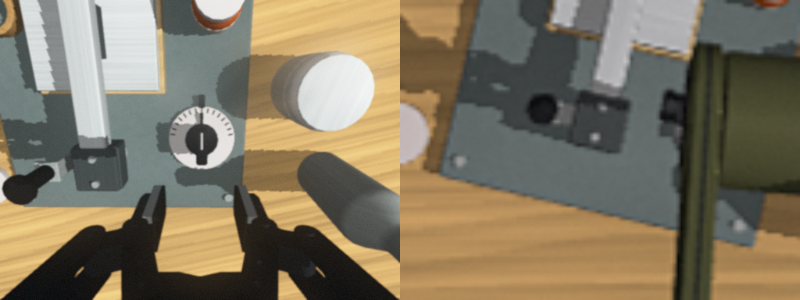

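The wrist view shows the pointer aimed straight at the tab (both at about (201,100)), and depth gives a dial angle of 0.001. The knob is still in place at (28,185). Moving over the knob.

Scaled: -0.034 m is -3.4, -0.033 m is -3.3.

```bash
echo '[-0.4,-3.4,0,0,0,0,-0.4,-3.4,0,0,0,0,-0.4,-3.4,0,0,0,0,-0.4,-3.4,0,0,0,0,-0.4,-3.3,0,0,0,0]' | python3 -m creep 0.055
echo '[0,0,0,0,0,0,0,0,0,0,0,0,0,0,0,0,0,0]' | python3 -m creep
python3 - <<'E'
from h import *
k=o+R@[0,.052]
tip([*k,.17],yaw)
E
```

```text
clock: 7.92
eef_pos: [0.5157, 0.1555, 0.1494]
eef_rot: [0.992, -0.124, -0.001, 0.0]
force: [0.7, -0.1, -1.0]
opening: 0.0548
gripper_force: 0.0
clock: 8.17
eef_pos: [0.5157, 0.1538, 0.1497]
eef_rot: [0.992, -0.123, -0.001, 0.001]
force: [0.6, 0.8, -0.8]
opening: 0.0552
gripper_force: 0.0
t 8.17 tcp [0.5157 0.1538 0.1497] shift [ 0.0021 -0.0016  0.0127] rotvec [ 0.0014  0.0025 -0.0005] q [ 0.21  0.3   1.65 -0.    1.19  2.03] F [ 0.6  0.8 -0.8]
```

Scaled: -0.002 m is -0.2, 0.002 m is 0.2.

```bash
echo '[0.2,-0.2,3,0,0,0,0,0,3,0,0,0,0,0,0,0,0,0,0,0,0,0,0,0]' | python3 -m creep
python3 - <<'E'
from h import *
tip([*(o+R@[0,.052]),.094],yaw)
c=shot('wrist','w6')
E
```

```text
clock: 8.5
eef_pos: [0.5173, 0.1539, 0.0898]
eef_rot: [0.992, -0.125, -0.002, 0.001]
force: [0.5, 0.4, -0.2]
opening: 0.055
gripper_force: 0.0
t 8.5 tcp [0.5173 0.1539 0.0898] shift [ 0.0007 -0.0012  0.0288] rotvec [ 0.0022  0.0046 -0.0034] q [0.21 0.37 1.72 0.   1.06 2.03] F [ 0.5  0.4 -0.2]
```

View pics/w6.png

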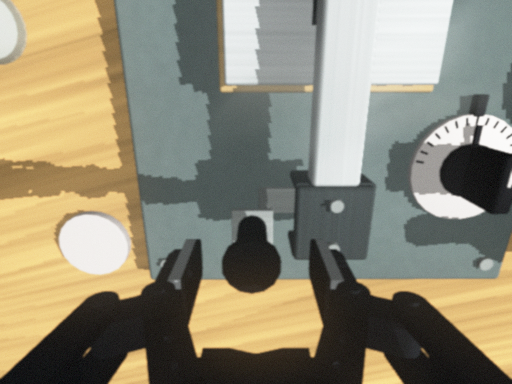

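The knob head at (251,262) is centred between the pads (about x 190 and 320). Descending and gripping.

```bash
echo '[0,-0.1,1.5,0,0,0,0,0,1.35,0,0,0,0,0,0,0,0,0,0,0,0,0,0,0]' | python3 -m creep
echo '[0,0,0,0,0,0,0,0,0,0,0,0,0,0,0,0,0,0,0,0,0,0,0,0,0,0,0,0,0,0]' | python3 -m creep 0
python3 - <<'E'
from h import *
tip([*(o+R@[0,.052]),.094],yaw)
E
```

```text
clock: 8.88
eef_pos: [0.5205, 0.1562, 0.0641]
eef_rot: [0.992, -0.124, 0.001, -0.0]
force: [-0.4, 0.5, 0.6]
opening: 0.0553
gripper_force: 0.0
clock: 9.3
eef_pos: [0.5208, 0.1554, 0.0646]
eef_rot: [0.992, -0.123, 0.002, 0.0]
force: [-0.2, -4.8, 5.5]
opening: 0.0277
gripper_force: 58.5
t 9.3 tcp [0.5208 0.1554 0.0646] shift [-0.0025  0.0012  0.0036] rotvec [ 0.0004 -0.0033 -0.0012] q [ 0.21  0.4   1.75 -0.    0.99  2.03] F [-0.2 -4.8  5.5]
```

The opening of 28 mm means the pads caught the 30 mm head, not the 18 mm stem. I'll check the tip height by depth.

```bash
python3 - <<'E'
from h import *
for n in('scene','wrist'):
    c=shot(n,n+'7');W=world(c);L=np.dstack([(W[...,:2]-o)@R,W[...,2]])
    m=(abs(L[...,0])<.03)&(abs(L[...,1]-.052)<.045)&(L[...,2]>.07)&(L[...,2]<.19)&(c['depth']>0)
    for z in np.arange(.07,.19,.008):
        q=L[m&(L[...,2]>=z)&(L[...,2]<z+.008)]
        if len(q):print(n,round(z,3),len(q),q[:,:2].min(0).round(3),q[:,:2].max(0).round(3))
a=load('scene7')['image'][130:230,200:300];b=load('wrist7')['image']
cv2.imwrite('pics/j7.png',np.hstack([cv2.resize(a,(400,400),interpolation=cv2.INTER_CUBIC),cv2.resize(b[130:384,100:400],(400,400))])[:,:,::-1])
E
```

```text
scene 0.07 16 [-0.008  0.042] [0.011 0.049]
scene 0.078 26 [-0.016  0.009] [0.028 0.058]
scene 0.086 101 [-0.027  0.007] [0.025 0.069]
scene 0.094 19 [-0.003  0.034] [0.011 0.075]
scene 0.102 48 [-0.005  0.028] [0.017 0.083]
scene 0.11 50 [-0.006  0.025] [0.014 0.082]
scene 0.118 49 [-0.003  0.026] [0.016 0.084]
scene 0.126 48 [-0.016  0.026] [0.015 0.081]
scene 0.134 66 [-0.019  0.022] [0.016 0.08 ]
scene 0.142 60 [-0.008  0.009] [0.017 0.093]
scene 0.15 90 [-0.013  0.007] [0.017 0.096]
scene 0.158 46 [-0.012  0.008] [0.019 0.096]
scene 0.166 65 [-0.015  0.007] [0.022 0.097]
scene 0.174 49 [-0.011  0.008] [0.022 0.078]
scene 0.182 56 [0.001 0.007] [0.023 0.096]
wrist 0.07 191 [0.004 0.016] [0.03  0.049]
wrist 0.078 399 [-0.003  0.007] [0.03  0.049]
wrist 0.086 3257 [-0.03   0.007] [0.03  0.066]
wrist 0.094 292 [-0.009  0.034] [0.012 0.073]
wrist 0.102 689 [-0.01   0.027] [0.013 0.081]
wrist 0.11 895 [-0.008  0.026] [0.013 0.081]
wrist 0.118 742 [-0.006  0.026] [0.013 0.081]
wrist 0.126 984 [-0.002  0.026] [0.013 0.081]
wrist 0.134 4350 [-0.019  0.018] [0.015 0.088]
wrist 0.142 2050 [-0.011  0.007] [0.016 0.097]
wrist 0.15 5676 [-0.012  0.007] [0.016 0.097]
wrist 0.158 2807 [-0.012  0.007] [0.019 0.097]
wrist 0.166 4053 [-0.009  0.007] [0.019 0.097]
wrist 0.174 4831 [0.001 0.007] [0.02  0.097]
wrist 0.182 2703 [0.01  0.007] [0.02  0.079]
```

View pics/j7.png

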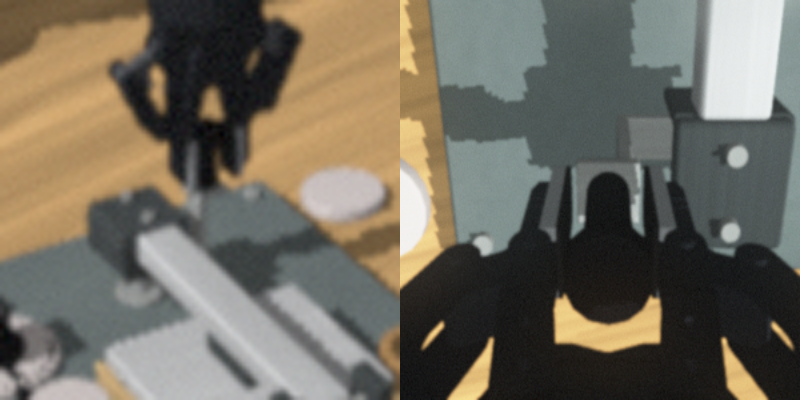

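The tips sit at z≈0.099 and the pads reach just past the head's underside, pinching the head between (165,235) and (255,235) in the right half. I'll reopen, go ~6.5 mm lower and regrip on the stem.

```bash
echo '[0,0,0,0,0,0,0,0,0,0,0,0,0,0,0,0,0,0]' | python3 -m creep 0.05
echo '[-0.2,0,0.65,0,0,0,0,0,0,0,0,0,0,0,0,0,0,0]' | python3 -m creep
echo '[0,0,0,0,0,0,0,0,0,0,0,0,0,0,0,0,0,0,0,0,0,0,0,0,0,0,0,0,0,0]' | python3 -m creep 0
python3 - <<'E'
from h import *
tip([*(o+R@[0,.052]),.091],yaw)
E
```

```text
clock: 9.65
eef_pos: [0.5203, 0.1569, 0.0634]
eef_rot: [0.992, -0.124, 0.001, -0.001]
force: [0.3, -0.2, 0.2]
opening: 0.0502
gripper_force: 0.0
clock: 9.9
eef_pos: [0.5172, 0.1571, 0.0557]
eef_rot: [0.992, -0.124, -0.0, -0.0]
force: [-0.8, -0.4, -0.3]
opening: 0.0502
gripper_force: 0.0
clock: 10.32
eef_pos: [0.5177, 0.1562, 0.0565]
eef_rot: [0.992, -0.124, 0.0, 0.0]
force: [-1.5, -4.7, 2.8]
opening: 0.0246
gripper_force: 58.6
t 10.32 tcp [0.5177 0.1562 0.0565] shift [ 0.0007  0.0012 -0.0015] rotvec [ 0.0007 -0.0004 -0.0016] q [ 0.22  0.41  1.76 -0.    0.97  2.03] F [-1.5 -4.7  2.8]
```

```bash
python3 - <<'E'
from h import *
c=load('wrist5');
E
python3 - <<'E'
from h import *
def prof(c,zs,tag):
    W=world(c);L=np.dstack([(W[...,:2]-o)@R,W[...,2]])
    m=(abs(L[...,0])<.04)&(abs(L[...,1]-.055)<.05)&(c['depth']>0)
    for a,b in zip(zs[:-1],zs[1:]):
        q=L[m&(L[...,2]>=a)&(L[...,2]<b)]
        if len(q):
            h=np.histogram(q[:,1],np.arange(.005,.108,.006))[0]
            print(tag,round(a,3),len(q),q[:,:2].min(0).round(3),q[:,:2].max(0).round(3),h)
print('y bins from .005 step .006')
prof(load('w6'),np.arange(.06,.145,.006),'w6')
c=shot('wrist','w8');prof(c,np.arange(.06,.18,.006),'w8')
c=shot('scene','s8');prof(c,np.arange(.06,.14,.006),'s8')
E
```

```text
y bins from .005 step .006
w6 0.06 88 [-0.029  0.015] [0.023 0.049] [ 0  5 21 36  0  0 18  8  0  0  0  0  0  0  0  0  0]
w6 0.066 111 [-0.029  0.016] [0.04  0.049] [ 0 24 22 35  0  0 21  9  0  0  0  0  0  0  0  0  0]
w6 0.072 140 [-0.029  0.016] [0.04  0.049] [ 0 50 27 34  0  0 18 11  0  0  0  0  0  0  0  0  0]
w6 0.078 178 [-0.03   0.015] [0.04  0.049] [ 0 71 43 45  0  0 14  5  0  0  0  0  0  0  0  0  0]
w6 0.084 2801 [-0.03   0.005] [0.04  0.066] [784 798 691 458   0   1  20  19  16  10   4   0   0   0   0   0   0]
w6 0.09 729 [-0.021  0.005] [0.019 0.066] [ 16   4   9   1   0  32 218 101  94 190  64   0   0   0   0   0   0]
w6 0.096 119 [-0.002  0.045] [0.005 0.062] [ 0  0  0  0  0  0 14 40 44 21  0  0  0  0  0  0  0]
w6 0.102 128 [-0.003  0.045] [0.005 0.062] [ 0  0  0  0  0  0 21 44 42 21  0  0  0  0  0  0  0]
w6 0.108 138 [-0.003  0.045] [0.005 0.062] [ 0  0  0  0  0  0 17 51 50 20  0  0  0  0  0  0  0]
w6 0.114 89 [0.001 0.047] [0.005 0.061] [ 0  0  0  0  0  0  2 39 44  4  0  0  0  0  0  0  0]
w6 0.126 229 [-0.012  0.017] [0.01  0.085] [ 0  0  8 58  0  5 15 26 25 18  6  0 63  
[... 3130 characters left out ...]
.028] [0.014 0.08 ] [0 0 0 3 6 5 1 5 2 2 8 3 3 0 0 0 0]
s8 0.12 35 [-0.006  0.028] [0.014 0.081] [0 0 0 3 5 4 2 5 1 2 8 2 3 0 0 0 0]
s8 0.126 27 [0.    0.029] [0.013 0.08 ] [0 0 0 1 6 3 3 3 2 1 3 3 2 0 0 0 0]
s8 0.132 73 [-0.015  0.022] [0.015 0.098] [ 0  0  1  3  6  2  5  7 12 10 14  4  2  3  3  1  0]Traceback (most recent call last):
  File "<stdin>", line 2, in <module>
  File "h.py", line 5, in load
    def load(f): return dict(np.load(f'{f}.npz'))
                             ~~~~~~~^^^^^^^^^^^^^^^^^^^^^
    fid = stack.enter_context(open(os.fspath(file), "rb"))
                              ~~~~^^^^^^^^^^^^^^^^^^^^^^^
FileNotFoundError: [Errno 2] No such file or directory: 'wrist5.npz'
```

The fingers straddle the stem with the head locked just above the pads: the 25 mm gap is smaller than the 30 mm head, and the tips are at about 0.092, just over the slide block. That is a positive hold, so I'll pull the latch sideways (tool −y).

The rows are not in the units I measure in: shifts go in cm and turns go in units of 0.05 rad. I convert before sending: -0.006 m is -0.6.

```bash
echo '[0,-0.6,0,0,0,0,0,-0.6,0,0,0,0,0,-0.6,0,0,0,0,0,0,0,0,0,0,0,0,0,0,0,0]' | python3 -m creep
python3 - <<'E'
from h import *
tip([*(o+R@[0,.07]),.091],yaw)
c=shot('wrist','w9');W=world(c);L=np.dstack([(W[...,:2]-o)@R,W[...,2]])
m=(abs(L[...,0]+.005)<.012)&(abs(L[...,1]-.06)<.02)&(abs(L[...,2]-.136)<.003);print('head y',L[m].mean(0),m.sum())
m=(abs(L[...,0])<.025)&(abs(L[...,1])<.025)&(L[...,2]>.08)&(L[...,2]<.1);print('hood z',np.median(L[m][:,2]))
m=(abs(L[...,1]-.062)<.012)&(abs(L[...,2]-.112)<.01);print('stem',np.median(L[m],0))
E
```

```text
clock: 10.83
eef_pos: [0.5218, 0.1726, 0.0564]
eef_rot: [0.992, -0.123, -0.0, 0.002]
force: [-2.1, -11.1, 3.8]
opening: 0.0252
gripper_force: 58.8
t 10.83 tcp [0.5218 0.1726 0.0564] shift [ 0.0007  0.0001 -0.0016] rotvec [ 0.0031 -0.0003 -0.0007] q [ 0.24  0.42  1.74 -0.    0.98  2.06] F [ -2.1 -11.1   3.8]
head y [-0.00368849  0.06775161  0.13638549] 3016
hood z 0.08849903232386125
stem [0.00431987 0.06276364 0.11211711]
```

The latch is out: the head is at y≈0.068 with 11 N of spring force, and the hood is still down at z 0.0885. I'll lift along the hinge arc, tilting with the tongue.

Scaled: -0.0082 m is -0.82, -0.0007 m is -0.07, -0.034 rad is -0.68.

```bash
echo '[-0.07,0,-0.82,0,-0.68,0,-0.07,0,-0.82,0,-0.68,0,-0.07,0,-0.82,0,-0.68,0,0,0,0,0,0,0]' | python3 -m creep
python3 - <<'E'
from h import *
c=shot('wrist','w10');W=world(c);L=np.dstack([(W[...,:2]-o)@R,W[...,2]])
m=(abs(L[...,0])<.04)&(abs(L[...,1])<.025)&(L[...,2]>.08)&(L[...,2]<.2);q=L[m];print('hood top',len(q),np.percentile(q,[5,50,95],axis=0).round(3))
tip([0,0,0],yaw)
E
```

```text
clock: 11.22
eef_pos: [0.5209, 0.1722, 0.081]
eef_rot: [0.991, -0.124, -0.052, -0.005]
force: [-1.4, -10.7, -4.2]
opening: 0.0251
gripper_force: 59.0
hood top 13261 [[-0.02  -0.018  0.103]
 [ 0.018  0.01   0.113]
 [ 0.035  0.024  0.196]]
t 11.27 tcp [0.5207 0.172  0.0804] shift [-0.4483  0.2942  0.1615] rotvec [ 0.0038  0.103  -0.0021] q [0.21 0.43 1.64 0.05 1.16 2.01] F [ -0.1 -10.3  -4.4]
```

The tongue is lifting with it (hood up ~25 mm, Fz about −4 N). Continuing.

```bash
echo '[-0.07,0,-0.82,0,-0.68,0,-0.07,0,-0.82,0,-0.68,0,-0.07,0,-0.82,0,-0.68,0,-0.07,0,-0.82,0,-0.68,0]' | python3 -m creep
echo '[-0.07,0,-0.82,0,-0.68,0,-0.07,0,-0.82,0,-0.68,0,-0.07,0,-0.82,0,-0.68,0,0,0,0,0,0,0,0,0,0,0,0,0]' | python3 -m creep
echo '[0,0,0,0,0,0,0,0,0,0,0,0,0,0,0,0,0,0,0,0,0,0,0,0]' | python3 -m creep
python3 - <<'E'
from h import *
tip([0,0,0],yaw)
for n in('wrist','scene','top'):
    c=shot(n,n+'11');W=world(c);L=np.dstack([(W[...,:2]-o)@R,W[...,2]])
    # bar top between hood and hinge: slope
    m=(L[...,0]>.07)&(L[...,0]<.2)&(abs(L[...,1])<.012)&(L[...,2]>.08)&(L[...,2]<.2);q=L[m]
    if len(q)>20:
        for _ in range(3):
            f=np.polyfit(q[:,0],q[:,2],1);q=q[abs(np.polyval(f,q[:,0])-q[:,2])<.006]
        print(n,len(q),'slope angle',np.arctan(-f[0]))
    m=(np.hypot(L[...,0]-.02,L[...,1]+.12)<.03)&(L[...,2]>.05)&(L[...,2]<.08);p=L[m][:,:2]
    if len(p)>30:
        e,V=np.linalg.eigh(np.cov(p.T));v=V[:,1];print(n,'dial',len(p),np.arctan(v[1]/v[0]),np.sqrt(e))
s=manip.state();print(s['clock'],s['eef_pos'],np.abs(s['dq']).max(),s['gripper_force'])
E
```

```text
clock: 11.6
eef_pos: [0.523, 0.1711, 0.1127]
eef_rot: [0.985, -0.123, -0.119, -0.012]
force: [0.9, -10.2, -7.1]
opening: 0.0248
gripper_force: 59.0
clock: 12.02
eef_pos: [0.5282, 0.1698, 0.1365]
eef_rot: [0.978, -0.123, -0.168, -0.019]
force: [0.0, -10.8, -5.2]
opening: 0.025
gripper_force: 59.2
clock: 12.35
eef_pos: [0.5282, 0.1699, 0.1364]
eef_rot: [0.978, -0.122, -0.167, -0.019]
force: [0.9, -11.0, -6.2]
opening: 0.0247
gripper_force: 59.1
t 12.35 tcp [0.5282 0.1699 0.1364] shift [-0.3871  0.2937  0.317 ] rotvec [ 0.0042  0.338  -0.0027] q [0.14 0.51 1.4  0.12 1.55 1.94] F [  0.9 -11.   -6.2]
wrist 7270 slope angle 0.3375594539336377
wrist dial 1797 -0.022489219840040795 [0.00374975 0.01238869]
scene 394 slope angle 0.33231847854431934
scene dial 110 0.06659319322875898 [0.00436786 0.01300085]
top 59 slope angle 0.3368615347900414
top dial 57 0.0020677513910735785 [0.00430177 0.01221187]
12.5 [0.52820236 0.16990526 0.13640191] 0.0017805254219832069 59.13276672363281
```

The tongue is at 0.336 rad (socket about 80 mm up) and still, the knob is gripped, and the dial reads about zero. Handing in.

```bash
python3 -c "
from rig import manip
print(manip.close_job())"
```

```text
the job is handed in; nothing more can be done
None
```

I handed the job in at 12.5 s. The dial measures about zero, the latch is pulled about 16–17 mm, and the gripper holds the tongue still with the coupler about 80 mm up. The grip is on the knob's head rather than its stem, I did not re-measure the bystanders, and no verdict came back.

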